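Step bin in the laundry: throw out the spent lint-roll core

ROBOT

A 6-joint arm with a two-finger parallel gripper is mounted at the origin on the work surface. World frame = base frame: x ahead of the robot, y to its left, z up, the work surface at z = 0. Lengths are in mm, angles in rad, forces in N, time in s.
With the tool pointing down it reaches from about 350 to 975 mm from the base axis. Payload 7.1 kg.
Tool frame: the origin (TCP) lies midway between the tips of the shut fingers; the grasp point (between the pads) lies 19 mm behind it (ctrl.grasp_offset is the distance from the TCP to the grasp point, in mm); z points along the fingers, y is the line along which they close (so a half turn about z gives the same grasp; the last joint's range is limited). The gripper opens to 88 mm and grips with 3 to 60 N. Pads are 20 mm wide; open, the fingers measure 115 mm over their backs; the gripper's body (75 mm by 178 mm) begins 61 mm behind the grasp point.
Start: joints at [-1.302, 0.423, 1.63, -0, 1.089, -0.019], TCP at [177.42, -599.272, 191.975] pointing down, gripper open.
Joint ranges: [-3, 3], [-0.9, 2.11], [0.09, 2.58], [-1.31, 4.45], [0.11, 2.69], [-2.54, 2.54]. Speed limits (rad/s): [2.39, 2.39, 3.01, 3.14, 3.14, 3.14].

INTERFACE

Orientations are given as a rotation vector (axis times angle).
In Python, from workcell import ctrl gives the robot as it stands. The module is installed in compiled form; this text tells all that it offers.
- The arm moves only by the tool servo_tool, never from a script. Its argument "rows" is a list of rows, each a list of 7 numbers: the turn, a rotation vector about the tool's x, y, z as a fraction of full scale, then the shift along the tool's x, y, z as a fraction of full scale, then the finger opening in mm, from 0 to 87.8. A call has 1 to 10 rows; each row is the pose to reach, as a shift and turn from the pose commanded when the call began, along the tool's axes at that moment; what a row does not reach only later rows make up. Full scale, the value 1, is 20 cm for a shift and 1.5 rad for a turn. A row lasts 1/8 s, in which the tool goes at most 62.5 mm and 10.7 degrees, less where a joint would pass 70% of its speed; a pose out of reach is approached as far as the arm can. A call with a number of a shift or a turn outside -1 to 1 is refused whole. A call with a gripper value outside its range is refused whole. The fingers move at their own pace and stop on an object; the grip force is fixed at half the most. Time passes only in rows, so rows that repeat a pose let the fingers close. It gives the time, the measured TCP pose, the force, the opening and the grip force at its end, in the units of the state.
- ctrl.get_obs(): the state, without advancing time (a new reading comes with each control period).
- ctrl.get_image(name): name is "scene" or "top"; returns (picture, depth): 400x640x3 uint8, red, green, blue; 400x640 float32, mm along the optical axis (not along the pixel's ray), 0 where there is no reading.
- ctrl.camera_info(name): a dict with "intrinsics" (3x3 intrinsics, pixels), "R" (3x3) and "t" (3): a world point X has camera coordinates R X + t. Camera axes: x right, y down, z forward; pixel columns grow to the right and rows downward; lengths in mm; the calibration is good to about 2 mm. A picture is of the moment at which its call begins. camera_info takes no time and is no camera call.
- ctrl.close_job(): hands the job in; it is judged then, once.
The state is a dict: "t": time; "qpos": joint angles; "qvel": joint speeds; "joint_torque": joint torques, N m; "ee_pos": TCP position; "orientation": TCP orientation; "ft_force": force on the tool from outside, world axes, zero at the start; "moment": the same for the moment, N m; "width": finger opening in mm; "grasp_force": force on a finger pad.
Only numpy, scipy, OpenCV 4.12 (cv2) and the standard library are available. Lean on these libraries where they do the work, as an engineer would, in place of code of your own. Each camera call takes 0.05 s, during which the arm holds its last target. There are 200 camera calls.

TASK

Throw out the bare cardboard lint-roll core that lies on the counter: with the gripper, press the step bin's pedal right down to its stop so that the lid swings past upright and stays open, let the pedal come back up, and drop the core into the bin. Then draw the lid forward so that it falls fully shut, and leave everything else on the counter standing where it is.

Things in the scene. Friction and masses are not known exactly. Their poses are not given: they have to be found in the camera images.
- bin: Rectangular brushed-steel step bin, black foot; it does not shift. 160 deep (x) x 200 wide (y), rim 185 high, lid top 203 when shut (mm). Origin: centre of underside; x from pedal side (front) to hinge side (back). Bucket floor at z 58; clear mouth 150 x 172 (two thin lifter arms lie along its side walls, at the back). Lid hinge along y at x 82, z 187; behind it a housing out to x 96, z 155-185.
- pedal (a joint): Pedal angle: 0 up (rest), 0.32 rad at its hard stop; sprung up. Hinge along bin y at bin x -30, z 47 mm. Its lifter only pushes the lid, turning 5.4 times as far: pressed past about 0.28 the lid goes over its balance point and stays up by itself; let go sooner, it falls shut. At the pad's middle it takes 6 N at first, 3 N near the stop, some N more when fast.
- pedal_pad (a point): Middle of the top of the pedal's pad: flat steel plate with black tread, 50 (bin x) x 75 (bin y) x 8 mm, sticking out low at the bin's front. Its middle is 50 mm in front of the front wall, 51 mm above the counter at rest, and sinks 31 mm to the stop (pad then sloped 0.32 rad, front edge lowest). Lean the gripper back 10 to 30 degrees to clear the wall.
- lid (a joint): Lid angle: 0 shut, 1.57 upright, 1.88 rad fully open (leaning back on its stop, resting by its weight). Balance point about 1.48: below this it falls shut by itself within half a second. Weighs 110 g.
- lid_edge (a point): Middle of the lid's free edge (at the front, over the pedal, when shut). The lid is a flat steel plate, 166 mm from hinge to edge, 208 mm wide, 12 mm thick plus a 4 mm raised panel outside. Fully open, the edge is about 340 mm above the counter and 60 mm behind the hinge, and the lid's outside faces away from the pedal side.
- core: Spent lint-roll core: a bare brown cardboard tube lying on the counter, 110 mm long, 46 mm outside diameter, 3 mm wall, 20 to 42 g. Origin: middle of the tube, 23 mm above the counter; x along the tube's axis.
- refill: Bystander: fresh lint-roll refill, white paper cylinder standing on end, 66 mm diameter, 110 mm high. Origin: centre of underside.
- detergent: Bystander: yellow detergent bottle with blue cap, 72 mm diameter, 200 mm high. Origin: centre of underside.
- spray: Bystander: aluminium spray can with white cap, 54 mm diameter, 180 mm high. Origin: centre of underside.
- dose_cup: Bystander: white plastic dosing cup, open top, 68 mm diameter, 58 mm high. Origin: centre of underside.
- carton: Bystander: flat cardboard carton lying down, 110 x 165 x 48 mm high. Origin: centre of underside.
- brush: Bystander: wooden clothes brush lying bristles down, 50 x 130 mm (its x by y), 39 mm high. Origin: centre of underside.
- roller: Bystander: lint roller in its white cover, handle up, 72 mm diameter, 218 mm high. Origin: centre of underside.
There are look-alikes about, which are no part of the job. What is shaped like the core but green or purple is not meant.

How it is judged (in metres and radians):
On the way, in this order (a step that is already met when the one before it is completed fails the run):
1. the gripper presses the pedal down to its stop (pedal above 0.29 rad, with the gripper on it) (value of joint pedal above 0.29 rad and contact force between any of the fingers, the arm and pedal above 0.5 N), for 0.05 s.
2. the pedal is back up (below 0.05 rad) and the lid stays open by itself (above 1.6 rad) (value of joint pedal below 0.05 rad and value of joint lid above 1.6 rad), for 0.2 s.
3. the core lies in the bin, let go, while the lid is still open (value of joint lid above 1.3 rad and x of core in the frame of bin between -0.08 and 0.08 m and y of core in the frame of bin between -0.1 and 0.1 m and z of core in the frame of bin below 0.15 m and contact force between the fingers and core below 0.1 N), for 0.2 s.
At the end, for the whole second after the job is handed in: The core is at rest inside the bin (its middle within the walls and below 150 mm above the bin's underside), the lid is shut (below 0.06 rad) and the pedal is up (below 0.05 rad) (value of joint lid below 0.06 rad and value of joint pedal below 0.05 rad and x of core in the frame of bin between -0.08 and 0.08 m and y of core in the frame of bin between -0.1 and 0.1 m and z of core in the frame of bin between 0.04 and 0.15 m and linear speed of core below 0.03 m/s); the robot touches nothing.
It fails at once if a bystander (refill, detergent, spray can, dosing cup, carton, brush, lint roller) is moved more than 30 mm or knocked over (distance of any of refill, detergent, spray, dose_cup, carton, brush, roller from where it was at the start of the episode above 0.03 m or angle between any of refill, detergent, spray, dose_cup, roller's own z axis and vertical above 0.5 rad).
It also fails if it takes over 72 s, if anything falls off the work surface, if the arm or the gripper's body presses on something with over 40 N, if the wrist force passes 120 N, or if a joint passes its speed limit or range.

## Working session

There is one attempt and no reset: what is moved stays moved. The work goes in short steps, Python scripts to look and compute and a tool call to move; the robot and the scene stay as the last step left them, time stands still between calls to the robot, and variables do not carry over. Pictures are saved under pics/ and viewed, at most 10 in all, crops included, and the job is handed in when it is done.

Besides the shell and the picture viewer there is one more tool, called after ">>>" as name(argument=value, ...) on one line, values as JSON. servo_tool: Moves the arm, as the interface text tells. Its arguments: {"type":"object","properties":{"rows":{"type":"array","items":{"type":"array","items":{"type":"number"}}}},"required":["rows"]}

```bash
mkdir -p pics
cat > h.py <<'E'
import numpy as np, cv2
from workcell import ctrl
from scipy.spatial.transform import Rotation as Ro
def snap(n,f):
    im,d=ctrl.get_image(n); cv2.imwrite(f'pics/{f}.png',im[:,:,::-1]); np.save(f'pics/{f}.npy',d); return im,d
def w(n,d,u,v,k=1):
    c=ctrl.camera_info(n);K=np.array(c['intrinsics']);p=d[v-k:v+k+1,u-k:u+k+1];z=np.median(p[p>0])
    return np.array(c['R']).T@(np.linalg.inv(K)@[u*z,v*z,z]-np.array(c['t']))
def wmap(n,d):
    c=ctrl.camera_info(n);K=np.array(c['intrinsics']);v,u=np.mgrid[:400,:640]
    P=np.stack([u*d,v*d,d],-1)@np.linalg.inv(K).T
    return (P-np.array(c['t']))@np.array(c['R'])
E
python3 - <<'E'
from h import *
snap('top','t0');snap('scene','s0');o=ctrl.get_obs();print(o['t'],o['ee_pos'],o['orientation'],ctrl.grasp_offset)
for n in('top','scene'):
    c=ctrl.camera_info(n);print(n,-np.array(c['R']).T@c['t'])
E
```

```text
0.1 [ 177.29050943 -598.77378348  191.30254233] [-3.10781156e+00 -4.50319254e-01  2.58089356e-04] 18.700000000000003
top [ 316.49776037  -19.14800772 1725.8344886 ]
scene [1018.11078863  282.33540183 1201.60968356]
```

View pics/t0.png

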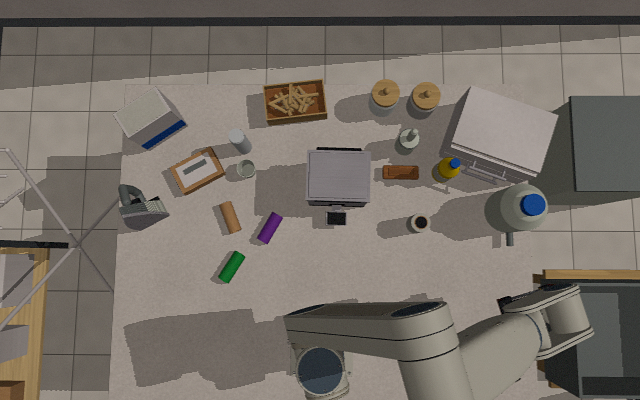

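View pics/s0.png

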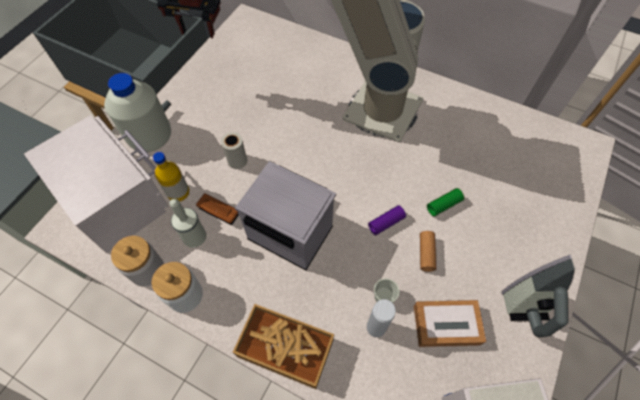

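Candidates in the top view are brown (230,217), purple (270,228) and green (232,267). The brown one matches the description. The bin lid is at about (338,177) and the pedal at (337,218). Next I check the choice in one crop and measure.

Run:
```python
from h import *
im=cv2.imread('pics/t0.png');d=np.load('pics/t0.npy')
cv2.imwrite('pics/c0.png',cv2.resize(im[130:290,200:440],None,fx=3.3,fy=3.3,interpolation=cv2.INTER_CUBIC))
P=wmap('top',d)
def reg(u0,u1,v0,v1,z0,z1,name):
    m=np.zeros(d.shape,bool);m[v0:v1,u0:u1]=1;m&=(P[...,2]>z0)&(P[...,2]<z1)
    q=P[m];r=cv2.minAreaRect(q[:,:2].astype(np.float32));print(name,len(q),np.round(q.mean(0)),r,np.percentile(q[:,2],[5,50,95]).round())
reg(300,376,145,212,185,230,'lid');reg(320,355,205,232,30,70,'pedal');reg(212,248,195,240,12,70,'core')
reg(255,286,208,248,12,70,'purple')
for n,u,v in[('refill',419,223),('cup',246,169),('spray',239,141),('brush',400,172),('deterg',450,168),('bottle',408,140),('carton',197,171),('jug',517,205)]:
    print(n,w('top',d,u,v).round())
```

```text
lid 3378 [564. -54. 204.] ((569.397216796875, -53.526405334472656), (208.14077758789062, 181.7587127685547), 88.3233642578125) [196. 204. 210.]
pedal 375 [442. -51.  51.] ((447.93817138671875, -63.61038589477539), (103.09822082519531, 73.28189849853516), 89.833251953125) [43. 51. 58.]
core 401 [442. 329.  39.] ((441.8177490234375, 328.0715026855469), (114.46805572509766, 93.3800277709961), 11.435776710510254) [24. 40. 50.]
purple 394 [402. 186.  40.] ((399.5857849121094, 180.97100830078125), (60.40022277832031, 109.84683227539062), 61.02886962890625) [28. 41. 49.]
refill [ 416. -330.  112.]
cup [619. 279.   6.]
spray [684. 275. 177.]
brush [ 603. -280.   40.]
deterg [ 595. -427.  164.]
bottle [ 698. -295.  129.]
carton [604. 449.  47.]
jug [ 467. -621.  215.]
```

View pics/c0.png

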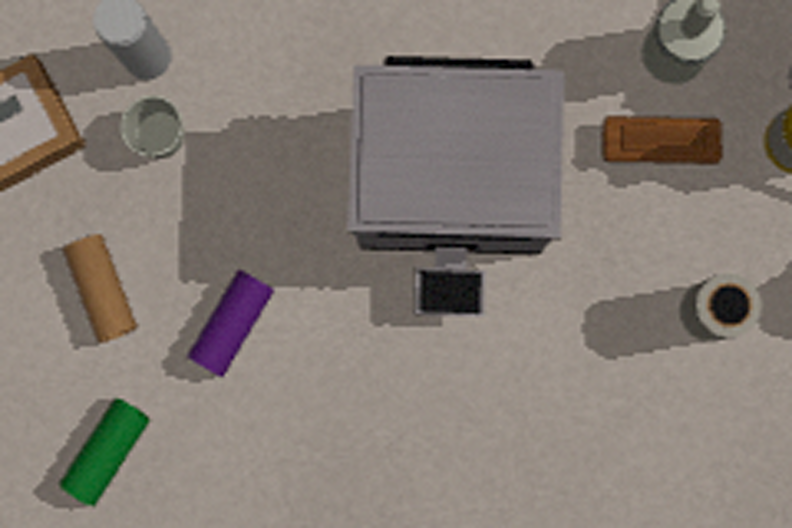

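The crop confirms the brown tube, running from (82,240) to (118,338) in crop pixels. Next I refine the pad, bin and core by ray-plane intersection.

```bash
cat >> h.py <<'E'
def ray(n,u,v,z):
    c=ctrl.camera_info(n);K=np.array(c['intrinsics']);R=np.array(c['R']);C=-R.T@c['t'];r=R.T@np.linalg.inv(K)@[u,v,1]
    return C+r*(z-C[2])/r[2]
def to(pos,lean=0,yaw=0):
    """move from present: tool x at yaw from world x, tool leaned about world y; prints turn,shift fractions"""
    o=ctrl.get_obs();R0=Ro.from_rotvec(o['orientation'])
    R1=Ro.from_euler('z',yaw,degrees=True)*Ro.from_euler('y',-lean,degrees=True)*Ro.from_euler('x',180,degrees=True)
    print('t',o['t'],'at',np.round(o['ee_pos'],1),'turn',np.round((R0.inv()*R1).as_rotvec()/1.5,3),'shift',np.round(R0.inv().apply(np.array(pos)-o['ee_pos'])/200,3),'F',np.round(o['ft_force'],1),'w',o['width'])
E
python3 - <<'E'
from h import *
C=lambda x,y,z:ray('top',200+(x+.5)/3.3-.5,130+(y+.5)/3.3-.5,z).round(1)
print('lid',[C(*p,203) for p in[(355,67),(565,70),(349,235),(561,238)]])
print('pad',[C(*p,51) for p in[(415,269),(482,269),(415,315),(482,315)]])
print('core',[C(*p,23+12) for p in[(82,240),(118,338)]],[C(*p,30) for p in[(65,247),(102,238),(98,340),(135,330)]])
to([435,-53,150],20,0)
to([435,-53,250],0,0)
E
```

```text
lid [array([647.6,  45.9, 203. ]), array([ 644.7, -161.4,  203. ]), array([480.5,  50.6, 203. ]), array([ 478. , -156.1,  203. ])]
pad [array([460.4, -13.4,  51. ]), array([460.6, -85.1,  51. ]), array([411.1, -13.5,  51. ]), array([411.4, -84.9,  51. ])]
core [array([492.4, 348.8,  35. ]), array([386.2, 306.9,  35. ])] [array([485.2, 368.3,  30. ]), array([495.2, 328.1,  30. ]), array([384.2, 329.5,  30. ]), array([395.1, 289.6,  30. ])]
t 0.1 at [ 177.3 -598.8  191.3] turn [-0.034  0.231  0.19 ] shift [ 2.01  -2.251  0.21 ] F [ 0.2  1.3 -0.8] w 88.01822919783308
t 0.1 at [ 177.3 -598.8  191.3] turn [-0.001  0.     0.192] shift [ 2.01  -2.251 -0.29 ] F [ 0.2  1.3 -0.8] w 88.01822919783308
```

>>> servo_tool(rows=[[0,0,0,0.67,-0.75,-0.3,0],[0,0,0,0.67,-0.75,-0.3,0],[0,0,0,0.67,-0.75,-0.3,0],[0,0,0,0.67,-0.75,-0.3,0],[0,0,0,0.67,-0.75,-0.3,0]])

```text
t: 0.72
ee_pos: [263.9, -417.1, 252.4]
orientation: [3.107, 0.454, 0.0]
ft_force: [0.1, 0.3, -0.4]
width: 41.2
grasp_force: 0.0
```

>>> servo_tool(rows=[[0,0,0,0.67,-0.75,0,0],[0,0,0,0.67,-0.75,0,0],[0,0,0,0.67,-0.75,0,0],[0,0,0,0.67,-0.75,0,0],[0,0,0,0.67,-0.75,0,0]])

```text
t: 1.35
ee_pos: [349.5, -236.3, 251.7]
orientation: [3.109, 0.452, -0.001]
ft_force: [-0.6, 0.4, 0.5]
width: 0.6
grasp_force: 0.0
```

```bash
python3 -c "
from h import *
to([427,-50,110],20,0)"
```

```text
t 1.35 at [ 349.5 -236.3  251.7] turn [-0.033  0.231  0.191] shift [ 0.637 -0.783  0.708] F [-0.6  0.4  0.5] w 0.6022355917297497
```

>>> servo_tool(rows=[[-0.033,0.231,0.191,0.64,-0.78,0.4,0],[-0.033,0.231,0.191,0.64,-0.78,0.4,0],[-0.033,0.231,0.191,0.64,-0.78,0.7,0],[-0.033,0.231,0.191,0.64,-0.78,0.7,0],[-0.033,0.231,0.191,0.64,-0.78,0.7,0],[-0.033,0.231,0.191,0.64,-0.78,0.7,0]])

```text
t: 2.1
ee_pos: [428.3, -51.1, 112.1]
orientation: [3.094, -0.004, 0.545]
ft_force: [-1.1, -0.3, 0.1]
width: 0.5
grasp_force: 0.0
```

```bash
python3 -c "
from h import *
to([432,-50,60],20,0);to([432,-50,30],20,0);to([432,-50,14],20,0)"
```

```text
t 2.1 at [428.3 -51.1 112.1] turn [ 0.     0.    -0.002] shift [-0.072 -0.005  0.251] F [-1.1 -0.3  0.1] w 0.5105811941333919
t 2.1 at [428.3 -51.1 112.1] turn [ 0.     0.    -0.002] shift [-0.123 -0.005  0.392] F [-1.1 -0.3  0.1] w 0.5105811941333919
t 2.1 at [428.3 -51.1 112.1] turn [ 0.     0.    -0.002] shift [-0.15  -0.005  0.467] F [-1.1 -0.3  0.1] w 0.5105811941333919
```

>>> servo_tool(rows=[[0,0,0,-0.07,0,0.25,0],[0,0,0,-0.085,0,0.29,0],[0,0,0,-0.1,0,0.33,0],[0,0,0,-0.11,0,0.36,0],[0,0,0,-0.123,0,0.392,0],[0,0,0,-0.13,0,0.41,0],[0,0,0,-0.135,0,0.425,0]])

```text
t: 2.98
ee_pos: [435.8, -57.4, 33.7]
orientation: [-3.076, 0.001, -0.537]
ft_force: [0.5, 0.1, -0.3]
width: 0.4
grasp_force: 0.0
```

```bash
python3 -c "
from h import *
to([432,-50,14],20,0)
im,d=snap('scene','s1');cv2.imwrite('pics/s1c.png',cv2.resize(im[60:300,180:480,::-1],None,fx=2,fy=2))"
```

```text
t 2.975 at [435.8 -57.4  33.7] turn [-0.013  0.002 -0.003] shift [-0.051 -0.035  0.087] F [ 0.5  0.1 -0.3] w 0.36180077260386373
```

View pics/s1c.png

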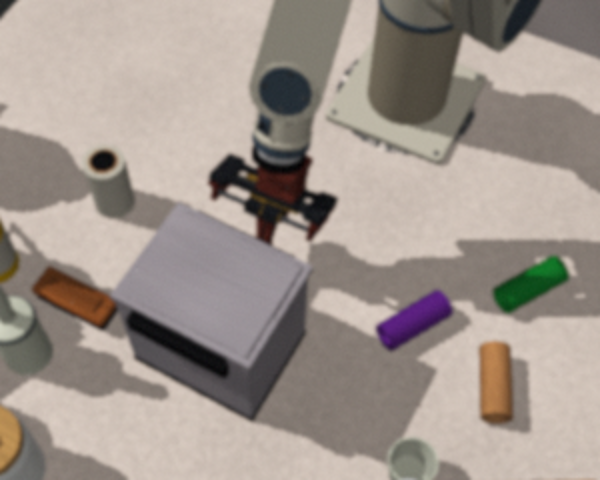

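The fingers (265,230 in the crop) are at the pedal but the lid still looks shut, so I re-read the state.

```bash
python3 -c "
from h import *
im,d=snap('top','t1');o=ctrl.get_obs()
for k in('t','ee_pos','orientation','ft_force','moment','qpos','qvel','joint_torque'):print(k,np.round(o[k],3))
cv2.imwrite('pics/t1c.png',cv2.resize(im[140:260,270:400,::-1],None,fx=4,fy=4))"
```

```text
t 3.075
ee_pos [435.308 -57.196  33.325]
orientation [-3.076e+00  2.000e-03 -5.350e-01]
ft_force [-0.578 -0.496  0.127]
moment [-0.04   0.129 -0.04 ]
qpos [-0.232  0.395  2.363  1.074  0.109  0.285]
qvel [ 0.015  0.     0.007 -0.08  -0.003  0.096]
joint_torque [  0.076 -33.874  -8.886   0.889  -0.293  -0.903]
```

View pics/t1c.png

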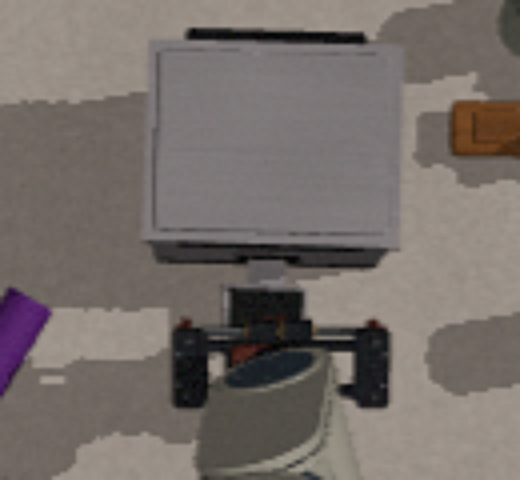

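```bash
python3 -c "
from h import *
o=ctrl.get_obs();R=Ro.from_rotvec(o['orientation']).as_matrix()
for n in('top','scene'):
    c=ctrl.camera_info(n)
    for s in(0,40,80):
        p=np.array(c['R'])@(o['ee_pos']-s*R[:,2])+c['t'];p=np.array(c['intrinsics'])@p;print(n,s,p[:2]/p[2])
d=np.load('pics/t1.npy')
for v in range(209,236,2):print(v,[tuple(w('top',d,u,v,0).round().astype(int)) for u in(330,336,342)])
"
```

```text
top 0 [337.70581498 218.63812144]
top 40 [338.16691197 221.75679402]
top 80 [338.65025911 225.02595757]
scene 0 [309.47244529 192.36736169]
scene 40 [311.11366108 182.52762104]
scene 80 [312.82325588 172.27792101]
209 [(np.int64(472), np.int64(-30), np.int64(4)), (np.int64(469), np.int64(-51), np.int64(46)), (np.int64(473), np.int64(-74), np.int64(3))]
211 [(np.int64(461), np.int64(-30), np.int64(53)), (np.int64(461), np.int64(-51), np.int64(48)), (np.int64(466), np.int64(-74), np.int64(-6))]
213 [(np.int64(454), np.int64(-30), np.int64(54)), (np.int64(454), np.int64(-51), np.int64(54)), (np.int64(454), np.int64(-72), np.int64(49))]
215 [(np.int64(447), np.int64(-30), np.int64(51)), (np.int64(446), np.int64(-51), np.int64(57)), (np.int64(447), np.int64(-72), np.int64(51))]
217 [(np.int64(440), np.int64(-30), np.int64(51)), (np.int64(440), np.int64(-51), np.int64(49)), (np.int64(440), np.int64(-72), np.int64(53))]
219 [(np.int64(433), np.int64(-30), np.int64(51)), (np.int64(432), np.int64(-50), np.int64(69)), (np.int64(433), np.int64(-72), np.int64(53))]
221 [(np.int64(426), np.int64(
[... 436 characters left out ...]
(-29), np.int64(236)), (np.int64(395), np.int64(-47), np.int64(240)), (np.int64(389), np.int64(-63), np.int64(345))]
229 [(np.int64(389), np.int64(-29), np.int64(234)), (np.int64(383), np.int64(-45), np.int64(352)), (np.int64(382), np.int64(-62), np.int64(368))]
231 [(np.int64(377), np.int64(-28), np.int64(353)), (np.int64(377), np.int64(-45), np.int64(364)), (np.int64(376), np.int64(-61), np.int64(382))]
233 [(np.int64(371), np.int64(-28), np.int64(365)), (np.int64(370), np.int64(-45), np.int64(383)), (np.int64(370), np.int64(-61), np.int64(397))]
235 [(np.int64(365), np.int64(-28), np.int64(385)), (np.int64(364), np.int64(-44), np.int64(391)), (np.int64(364), np.int64(-61), np.int64(411))]
```

```bash
python3 -c "
from h import *
d=np.load('pics/t1.npy');P=wmap('top',d)
np.set_printoptions(linewidth=200)
print(P[206:224,324:350,2].round().astype(int))
im,d=snap('top','t2');P=wmap('top',d);print(P[212:222,324:350,2].round().astype(int))
print(im[212:222,330:346].mean(-1).astype(int));o=ctrl.get_obs();print(o['ee_pos'],o['qpos'],o['ft_force'])
"
```

```text
[[   3   -1    9   -1    2    5    2   -1   52   46   49   45   43   50   45   47   50    3    5    5   13    9   10   10    5    9]
 [   5    2   -3    1    0   -3    1    3   47   49   50   50   43   49   50   46   47    0    7    1    0   10   -6    3   -4   -2]
 [  -6   -7    1   -8   -4    6   -9   -6   48   52   55   45   56   51   49   53   52   -9    6   -3   -3    3    8    5   -8   -3]
 [   2    0    3  -10   -3    8    4    3   48   50   49   49   46   44   45   57   49   -2    3   -1   -3    0    6   -7   -7   -2]
 [   1   -4   -3   -4   -9   -3   -1   -2   45   47   52 1726   51   45   49   51   52   -3    1   -3   -4   -4    1   -5   -2    1]
 [   0    3   54   55   50   46   53   41   56   48   48   48   48   49   50   52   50    1   -6   -8   -4    6   -1    1    0    2]
 [  -2    2   51   48   54   57   51   46   55   48   51   56   50   51   52   51   46   43   50   55   52   46   47    3   -2    6]
 [   1    9   52   55   47 1726   54   53   50   50   49   52   54   47   54   54   50   48   49   52   50   52   54 1726   -4  -17]
 [   4   -7   48   63   52   51   52
[... 2589 characters left out ...]
 170  179  168  165  168   -5    2]]
[[49 48 46 44 47 44 51 75 83 75 78 78 78 76 98 99]
 [16  8 25 20 22 14 23 23 15 24 12 11 16 13 19 35]
 [23 22 25 18 21 26 18 22 17 20 13 24 24 22 12 38]
 [30 22 21 14 31 24 25 21 26 23 25 17 26 11 15 39]
 [27 22 16 20 18 17 26 22 19 27 11 15 22 29 23 37]
 [16 26 22 19 19 24 21 30 19 19 27 25 12 23 20 68]
 [22 24 27 26 29 22 17 23 23 15 17 20 24 25 16 68]
 [18 25 20 20 17 19 26 22 22 33 24 20 23 25 21 72]
 [28 21 25 17 20 14 21 15 18 18 19 10 14 19 14 13]
 [14 50 34 26 26 27 30 26 26 33 50 34 27 25 24 29]]
[435.02262526 -56.87514316  33.19695736] [-0.23159191  0.39474218  2.3630207   1.07106277  0.10932469  0.28794569] [ 0.21697187  0.13002626 -0.33693125]
```

Joint 5 is at its limit because of the 20° lean, so the move stopped short. I'll back off and use a smaller lean.

>>> servo_tool(rows=[[0,0,0,0,0,-0.1,0],[0,-0.06,0,0,0,-0.2,0],[0,-0.12,0,0,0,-0.3,0],[0,-0.12,0,0,0,-0.3,0],[0,-0.12,0,0,0,-0.3,0]])

```text
t: 3.75
ee_pos: [415.7, -57.3, 90.2]
orientation: [-3.112, -0.005, -0.258]
ft_force: [-0.5, 0.3, -0.6]
width: 0.4
grasp_force: 0.0
```

```bash
python3 -c "
from h import *
to([430,-50,60],8,0);to([430,-50,30],8,0);to([430,-50,16],8,0)
o=ctrl.get_obs();print(o['qpos'],Ro.from_rotvec(o['orientation']).as_matrix()[:,2])"
```

```text
t 3.75 at [415.7 -57.3  90.2] turn [-0.012 -0.017  0.001] shift [ 0.046 -0.034  0.161] F [-0.5  0.3 -0.6] w 0.4040223206910114
t 3.75 at [415.7 -57.3  90.2] turn [-0.012 -0.017  0.001] shift [ 0.021 -0.031  0.309] F [-0.5  0.3 -0.6] w 0.4040223206910114
t 3.75 at [415.7 -57.3  90.2] turn [-0.012 -0.017  0.001] shift [ 0.01  -0.03   0.378] F [-0.5  0.3 -0.6] w 0.4040223206910114
[-0.20784528  0.24070019  2.25307414  0.11075499  0.4922859   1.26612094] [ 0.16461164  0.01867442 -0.98618166]
```

>>> servo_tool(rows=[[-0.012,-0.017,0,0.046,-0.034,0.1,0],[-0.012,-0.017,0,0.046,-0.034,0.16,0],[-0.012,-0.017,0,0.035,-0.034,0.2,0],[-0.012,-0.017,0,0.03,-0.034,0.24,0],[-0.012,-0.017,0,0.03,-0.034,0.24,0]])

```text
t: 4.38
ee_pos: [426.0, -48.3, 41.3]
orientation: [-3.132, -0.003, -0.209]
ft_force: [-0.3, 0.3, 0.8]
width: 0.2
grasp_force: 0.0
```

```bash
python3 -c "
from h import *
to([430,-50,16],8,0)
o=ctrl.get_obs();print(o['qpos'])
im,d=snap('top','t3');P=wmap('top',d)
np.set_printoptions(linewidth=200);print(P[208:224,326:350,2].round().astype(int)); print('lid front z',P[195:206,320:355,2].mean())"
```

```text
t 4.375 at [426.  -48.3  41.3] turn [-0.002  0.004  0.001] shift [0.003 0.009 0.128] F [-0.3  0.3  0.8] w 0.21368363326798917
[-0.1596208   0.37479876  2.23798682  0.06142351  0.39861976  1.35403395]
[[  -1   -2   -1    1   -5   -2   51   52   49   48   59   52   54   58   47   -7    1    2   -1    5    1   -5   -4    2]
 [  -7   -3   -2    5    7    4   47   47   45   54   42   45   49   49   53    6   -4    0   -1   -4    1   -3   -7   -3]
 [   2   -2   -4   -4    1   -3   52   44   50   46   50   49   42   44   46    8   -2    2   -2    3    0    4   -5  -11]
 [ 387   49   53   45   47   50   48   44   58   51   46   50   46   53   51   -2    0   10   -3    1    0    5    1    2]
 [ 396   54   50   50   49   62   51   57   51   52   53   52   56   50   51   46   52   57   48   47   54    1   -8   -5]
 [ 401  390  392  388   47   59   50   54   43   53   54   48   53   45   55   48   49   54   47   50   49   -3    1   -7]
 [  45  403  393  395  393  396  397  388  389   58   50   57   57   53   52   50   56   58   57   50   55    5    3    3]
 [ 317  408  407  403  402  400  402  3
[... 398 characters left out ...]
406  406  409  400  398  405  398  400  396  394  396]
 [ 417  413  414  418  418  413  409  416  415  414  408  410  407  405  403  407  409  403  406  404  404  402  400  400]
 [ 416  422  418  416  417  415  415  414  414  416  415  416  408  409  408  413  410  404  409  408  410  409  406  405]
 [ 418  420  418  420  418  421  415  415  413  417  419  412  417  408  411  407  415  413 1726  412  411  413  411  406]
 [ 418  421  421  417  417  421  413  419  415  415  415  420  415  416  418  414  415  416  415  416  419  415  409  409]
 [ 422  423  420  418  422  414  418  421  420  420  419  420  422  415  417  418  417  411  415  413  417  416  410  411]]
lid front z 157.9813149019366
```

>>> servo_tool(rows=[[0,0,0,0,0,0.03,0],[0,0,0,0,0,0.06,0],[0,0,0,0,0,0.06,0]])

```text
t: 4.8
ee_pos: [428.3, -48.1, 29.6]
orientation: [-3.132, -0.004, -0.21]
ft_force: [0.6, -0.5, 0.1]
width: 0.6
grasp_force: 0.0
```

>>> servo_tool(rows=[[0,0,0,0,0,0.03,0],[0,0,0,0,0,0.04,0],[0,0,0,0,0,0.04,0]])

```text
t: 5.18
ee_pos: [429.5, -48.2, 22.0]
orientation: [-3.132, -0.004, -0.21]
ft_force: [-0.8, -0.0, 1.8]
width: 0.3
grasp_force: 0.8
```

```bash
python3 -c "
from h import *
to([430,-50,16],8,0)
im,d=snap('scene','s2');cv2.imwrite('pics/s2c.png',cv2.resize(im[80:240,220:420,::-1],None,fx=4,fy=3.7))
im,d=snap('top','t4');P=wmap('top',d)
np.set_printoptions(linewidth=200);print(P[208:216,326:350,2].round().astype(int))"
```

```text
t 5.175 at [429.5 -48.2  22. ] turn [-0.002  0.004  0.002] shift [-0.002  0.009  0.03 ] F [-0.8 -0.   1.8] w 0.3025642914065363
[[  -2   -2    4    5   -3    4   50   41   44   53   54   50   45   56   52    7  -10   -8    0   -1   -7    0    1   -1]
 [   3   -6   -2    6   -2    3   50   46   51   48   49   50   52   49   51   -6   -4   -2   -2   -1   -1    0   -3   -5]
 [  -7   -6    0    2   -6    0   51   53   55   49   48   45   45   56   53   -3   -3   -6    1    3   -1   -1   -4    0]
 [ 376   50   52   59   57   45   52   47   50   43   47   49   41   53   53   -1    4   -1    0   -6   -8    2    5  -11]
 [ 381   55   49   52   51   54   60   44   45   54   52   49   54   53   50   50   54   52   47   48   52   -1   -4    0]
 [  53  375  382  373  374  369 1726   62   50   51   49   51   45   52   53   57   54   55   54   53   47   -3    3    5]
 [ 296  382  382  382  384  380  375  380  374  373  370  273 1726  269  253  163  156  155   47   51   50   -4   -4    3]
 [ 346  388  392  382  385  384  382  382  383  379  379  372  374  371  369  327  270  161  150   58   54   -1   -1    2]]
```

View pics/s2c.png

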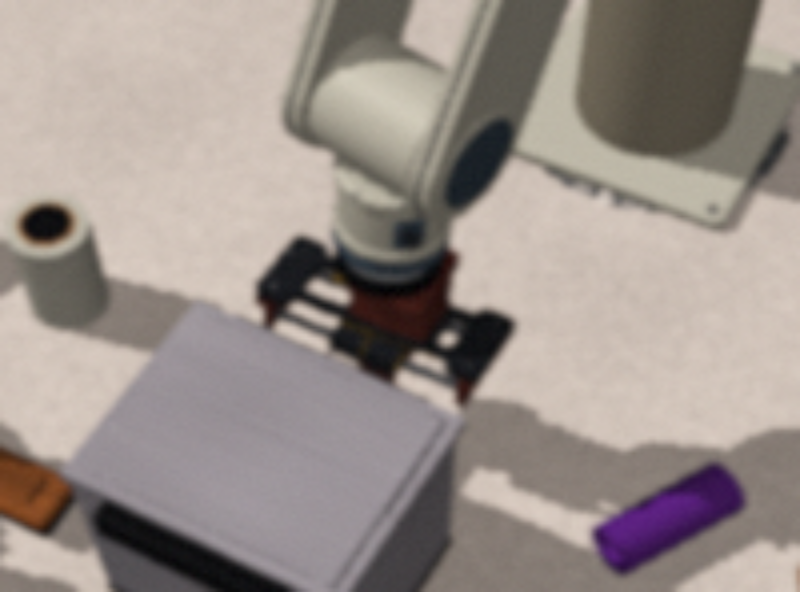

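Force is only now starting (Fz 1.8), with the reported z at 22 while the pad is at 51. The real tips seem higher than reported, so I'll continue slowly under force watch.

>>> servo_tool(rows=[[0,0,0,0,0,0.01,0],[0,0,0,0,0,0.02,0],[0,0,0,0,0,0.03,0],[0,0,0,0,0,0.03,0]])

```text
t: 5.78
ee_pos: [429.6, -48.1, 16.1]
orientation: [-3.132, -0.004, -0.209]
ft_force: [-3.5, -1.8, 4.7]
width: 0.5
grasp_force: 2.8
```

```bash
python3 -c "
from h import *
to([430,-50,0],8,0)
im,d=snap('top','t5');P=wmap('top',d)
np.set_printoptions(linewidth=200);print(P[208:216,326:350,2].round().astype(int));print(P[150:206:6,338].round())
o=ctrl.get_obs();print(o['moment'],o['joint_torque'],o['qpos'])"
```

```text
t 5.775 at [429.6 -48.1  16.1] turn [-0.002  0.004  0.002] shift [-0.009  0.01   0.08 ] F [-3.5 -1.8  4.7] w 0.489655811332117
[[ -6   1   0  -4   1   5  44  42  50  45  44  45  49  45  45   1   1   0  -5  -2   2  -2  -2   2]
 [ -6  -9   6  -2  -5  -1  45  52  42  47  41  46  45  52  53 -13  -5   1   0   6  -2  -1   1   1]
 [  2  -4  -3   7  -5   1  44  46  42  42  47  57  39  43  46  -6   0  -2   4 -14   0  -8  -4  -1]
 [370  54  48  48  -3  -1  44  46  45  47  45  48  44  38  37  -2   5  -5  -6  -2  -3   7  -4  -6]
 [375  42  43  44  44  53  44  49  53  52  47  37  43  51  49  48  46  52  44  47  46  -4   5   2]
 [ 55 369 369 369 365 364 361  49  52  46  44  44  52  49  44  46  50  52  43  44  45   6  -5   3]
 [289 375 380 374 369 373 372 369 366 362 357 263 268 259 151 148 152 151  50  48  53  -1   0  -1]
 [289 385 388 382 381 381 377 376 375 375 376 371 368 365 360 315 261 152 152  58  44   3   7   2]]
[[648. -55. 201.]
 [626. -54. 211.]
 [605. -54. 217.]
 [585. -54. 218.]
 [565. -54. 225.]
 [545. -54. 224.]
 [524. -54. 239.]
 [505. -54. 238.]
 [487. -54. 232.]
 [485. -58.  60.]]
[-0.06746804  0.56251009  0.01929022] [ 4.81608007e-01 -3.73555577e+01 -1.21316162e+01  1.92952626e-01 -1.27997942e+00  6.35165692e-03] [-0.1574655   0.44009451  2.23808422  0.07161101  0.33305409  1.34453642]
```

Pressing now: the lid front is raised about 35 mm. The real tip is about 30 mm above the reported TCP, so I continue to the stop.

>>> servo_tool(rows=[[0,0,0,0,0,0.02,0],[0,0,0,0,0,0.04,0],[0,0,0,-0.01,0,0.06,0],[0,0,0,-0.01,0,0.08,0],[0,0,0,-0.01,0,0.1,0],[0,0,0,-0.02,0,0.12,0],[0,0,0,-0.02,0,0.13,0],[0,0,0,-0.02,0,0.13,0]])

```text
t: 6.82
ee_pos: [431.1, -48.3, -9.8]
orientation: [-3.132, -0.004, -0.214]
ft_force: [1.6, -1.4, 3.6]
width: 0.5
grasp_force: 1.4
```

```bash
python3 -c "
from h import *
to([430,-50,0],8,0)
im,d=snap('scene','s3');P=wmap('scene',d)
im,d=snap('top','t6');P=wmap('top',d)
np.set_printoptions(linewidth=200);print(P[208:216,326:350,2].round().astype(int));print(P[110:206:6,338].round())
o=ctrl.get_obs();print(o['qpos'])"
```

```text
t 6.825 at [431.1 -48.3  -9.8] turn [-0.001  0.002  0.002] shift [ 0.001  0.008 -0.049] F [ 1.6 -1.4  3.6] w 0.5290126241234682
[[  6   1   0  -2   0  -2  28  25  24  31  28  31  27  30  31   3   2  -8   1   3   4  -2  -8  -4]
 [ -1  -2  -4   0  -7   5  35  31  32  26  33  38  38  25  36   9   2   7  -4  -4  -2   1  -5   7]
 [  8   3  -1   0  -7  -3  22  24  27  25  31  29  29  26  26  -1  -1  -3   1  -8  -1   2   3  -6]
 [347  25  22  26  33  26  28  30  25  28  30  23  27  34  23  24  29  21  14   0  -2  -6   0 -10]
 [350  30  33  28  37  30  30  28  25  28  29  28  31  22  24  28  33  29  35  35  34  -4   4  -2]
 [358 326 345 338 336  30  37  27  29  25  25  27  34  28  22  36  22  34  36  26  26  -4   4  -4]
 [363 347 347 347 348 342 344 335 328  23  27  25  27  26  38  30  31  24  35  31  28  -2   5   0]
 [266 353 355 351 350 351 348 353 350 346 343 342 326 241 242 222 127 123  30  22  19   2   2   1]]
[[842. -59.   5.]
 [823. -59.  -6.]
 [800. -59.  -7.]
 [775. -59.  -1.]
 [753. -59.  -4.]
 [645. -51. 351.]
 [643. -53. 281.]
 [644. -55. 191.]
 [638. -56. 118.]
 [629. -58.  55.]
 [607. -58.  56.]
 [584. -58.  63.]
 [563. -58.  60.]
 [542. -58.  62.]
 [520. -58.  62.]
 [486. -55. 182.]]
[-0.15741014  0.50619664  2.24172054  0.09063935  0.26100669  1.32482871]
```

>>> servo_tool(rows=[[0,0,0,0,0,0.015,0],[0,0,0,0,0,0.03,0],[0,0,0,0,0,0.04,0],[0,0,0,0,0,0.05,0],[0,0,0,0,0,0.05,0]])

```text
t: 7.55
ee_pos: [432.5, -48.3, -17.6]
orientation: [-3.132, -0.004, -0.218]
ft_force: [-9.0, 0.4, 52.9]
width: 0.6
grasp_force: 26.6
```

At the hard stop with 53 N. Lifting off now.

>>> servo_tool(rows=[[0,0,0,0,0,-0.06,0],[0,0,0,0,0,-0.12,0],[0,0,0,0,0,-0.2,0],[0,0,0,0,0,-0.4,0],[0,0,0,0,0,-0.8,0],[0,0,0,0,0,-1,0],[0,0,0,0,0,-1,0],[0,0,0,0,0,-1,0]])

```text
t: 8.55
ee_pos: [403.6, -48.5, 177.6]
orientation: [-3.132, -0.004, -0.209]
ft_force: [0.2, 0.1, -0.6]
width: 0.3
grasp_force: 0.0
```

```bash
python3 -c "
from h import *
im,d=snap('top','t7');P=wmap('top',d)
print(P[208:216,332:341,2].mean(),[P[v,338].round() for v in range(125,206,6)])
to([440,250,250],0,21.6)"
```

```text
50.137485768940955 [array([696., -52., 330.]), array([686., -52., 301.]), array([676., -53., 265.]), array([664., -54., 233.]), array([653., -55., 193.]), array([638., -55., 170.]), array([638., -58.,  64.]), array([618., -58.,  55.]), array([596., -58.,  60.]), array([575., -58.,  56.]), array([553., -58.,  54.]), array([532., -58.,  55.]), array([510., -58.,  57.]), array([485., -57.,  92.])]
t 8.6 at [403.2 -48.4 176.9] turn [ 0.015 -0.087 -0.249] shift [ 0.234 -1.492 -0.334] F [ 0.4 -0.2 -0.1] w 0.2122283733733578
```

The lid rests open and the pedal is back up. Next, over the core.

>>> servo_tool(rows=[[0.007,-0.045,-0.12,0.12,-0.75,-0.34,40],[0.007,-0.045,-0.12,0.12,-0.75,-0.34,88],[0.007,-0.045,-0.12,0.12,-0.75,-0.34,87],[0.007,-0.045,-0.12,0.12,-0.75,-0.34,87],[0.007,-0.045,-0.12,0.12,-0.75,-0.34,87]])

```text
t: 9.22
ee_pos: [417.4, 100.8, 247.0]
orientation: [3.127, 0.288, 0.098]
ft_force: [0.4, -0.6, -0.8]
width: 47.1
grasp_force: 0.0
```

```bash
python3 -c "
from h import *
to([439,200,250],0,21.6)"
```

```text
t 9.225 at [417.4 100.8 247. ] turn [ 0.008 -0.041 -0.129] shift [ 0.197 -0.468 -0.006] F [ 0.4 -0.6 -0.8] w 47.063482993904
```

>>> servo_tool(rows=[[0.008,-0.041,-0.129,0.3,-0.92,0,87],[0.008,-0.041,-0.129,0.3,-0.92,0,87],[0.008,-0.041,-0.129,0.3,-0.92,0,87],[0.008,-0.041,-0.129,0.3,-0.92,0,87],[0.008,-0.041,-0.129,0.3,-0.92,0,87],[0.008,-0.041,-0.129,0.3,-0.92,0,87]])

```text
t: 9.98
ee_pos: [443.8, 291.1, 251.4]
orientation: [3.086, 0.585, 0.004]
ft_force: [0.3, -0.7, 0.5]
width: 87.4
grasp_force: 0.0
```

```bash
python3 -c "
from h import *
to([439.5,328,120],0,21.6)"
```

```text
t 9.975 at [443.8 291.1 251.4] turn [ 0.001 -0.002 -0.002] shift [ 0.046 -0.18   0.657] F [ 0.3 -0.7  0.5] w 87.41853900256855
```

>>> servo_tool(rows=[[0,0,0,0.046,-0.18,0.2,87],[0,0,0,0.046,-0.18,0.5,87],[0,0,0,0.046,-0.18,0.65,87],[0,0,0,0.046,-0.18,0.65,87]])

```text
t: 10.48
ee_pos: [438.6, 327.7, 120.2]
orientation: [3.085, 0.585, -0.001]
ft_force: [-0.5, -1.0, 0.6]
width: 86.9
grasp_force: 0.0
```

```bash
python3 -c "
from h import *
im,d=snap('scene','s4');cv2.imwrite('pics/s4c.png',cv2.resize(im[120:300,320:560,::-1],None,fx=3.3,fy=3.3))
to([439.5,328,4],0,21.6)
o=ctrl.get_obs();c=ctrl.camera_info('scene')
R=Ro.from_rotvec(o['orientation']).as_matrix()
for z in (0,30):
  for y in(-44,0,44):
    q=np.array(c['intrinsics'])@(np.array(c['R'])@(o['ee_pos']-z*R[:,2]+y*R[:,1])+c['t']);q=q[:2]/q[2];print(z,y,q,(q-[320,120])*3.3)
"
```

```text
t 10.525 at [439.9 328.7 122. ] turn [ 0.001 -0.002 -0.001] shift [-0.005  0.002  0.59 ] F [0.  0.7 0.5] w 87.20870983114585
0 -44 [451.4098537  236.25005941] [433.65251722 383.62519605]
0 0 [434.85363233 234.67843218] [379.0169867 378.4388262]
0 44 [418.35843297 233.11259757] [324.5828288  373.27157198]
30 -44 [454.40604099 231.49647682] [443.53993526 367.93837351]
30 0 [437.4688967  229.89820221] [387.64735913 362.66406729]
30 44 [420.5955907 228.3059517] [331.96544932 357.4096406 ]
```

View pics/s4c.png

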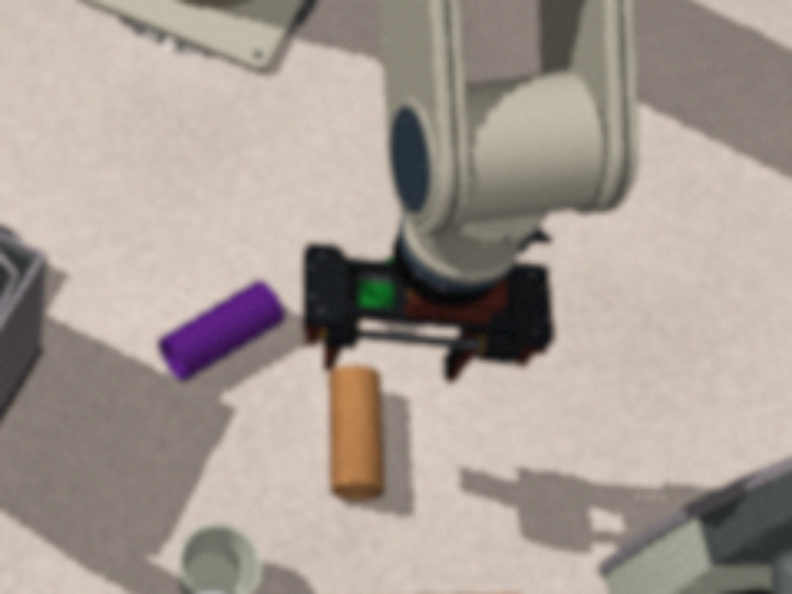

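Tips show at (330,365) and (455,378) straddling the core's line, consistent with tips about 25–30 mm above the reported TCP. I'll verify the core position from this view, then descend.

```bash
python3 -c "
from h import *
print([ray('scene',320+x/3.3,120+y/3.3,30).round() for x,y in((357,433),(355,368),(358,490))])
im=cv2.imread('pics/s4.png');d=np.load('pics/s4.npy');P=wmap('scene',d)
hsv=cv2.cvtColor(im,cv2.COLOR_BGR2HSV)
for n,(a,b,c,e) in dict(L=(226,234,416,424),Rr=(228,238,452,462)).items():
  print(n);print(P[a:b,c:e].round().astype(int)[::2].tolist())
"
```

```text
[array([448., 334.,  30.]), array([391., 310.,  30.]), array([497., 353.,  30.])]
L
[[[373, 273, 0], [372, 276, 0], [454, 279, 155], [459, 282, 165], [468, 284, 185], [468, 286, 187], [467, 288, 187], [466, 291, 187]], [[379, 276, -2], [378, 279, -1], [460, 281, 155], [466, 284, 170], [468, 286, 175], [466, 288, 174], [466, 291, 175], [369, 295, -2]], [[386, 278, 0], [383, 281, -4], [464, 284, 153], [467, 286, 160], [467, 288, 162], [467, 290, 165], [376, 294, -4], [376, 297, -1]], [[389, 281, -6], [392, 283, 2], [468, 286, 150], [467, 288, 150], [466, 290, 152], [401, 294, 30], [399, 296, 29], [403, 299, 39]]]
Rr
[[[328, 372, -4], [326, 375, -5], [326, 378, -2], [416, 367, 156], [418, 369, 163], [425, 370, 177], [426, 372, 181], [429, 374, 188], [434, 375, 198], [432, 378, 196]], [[335, 374, -2], [335, 377, 0], [331, 380, -4], [421, 369, 156], [425, 371, 164], [430, 372, 175], [430, 374, 178], [435, 376, 188], [433, 378, 188], [429, 381, 183]], [[342, 377, -1], [340, 379, -2], [340, 382, 0], [424, 372, 151], [432, 372, 168], [432, 375, 170], [432, 377, 172], [431, 379, 172], [432, 381, 176], [331, 400, 1]], [[346, 379, -4], [343, 382, -7], [345, 384, -2], [432, 373, 156], [430, 376, 155], [430, 378, 157], [431, 380, 161], [431, 382, 163], [336, 400, -3], [337, 402, 1]], [[354, 381, -2], [353, 384, -2], [349, 387, -5], [348, 389, -5], [349, 392, -1], [345, 395, -5], [342, 397, -8], [346, 399, 1], [343, 402, -2], [343, 405, 0]]]
```

>>> servo_tool(rows=[[0,0,0,0,0,0.2,87],[0,0,0,0,0,0.35,87],[0,0,0,0,0,0.45,87],[0,0,0,0,0,0.55,87],[0,0,0,0,0,0.58,87],[0,0,0,0,0,0.58,87]])

```text
t: 11.28
ee_pos: [441.4, 330.5, 7.3]
orientation: [-3.085, -0.587, -0.009]
ft_force: [1.1, 0.4, -0.1]
width: 86.8
grasp_force: 0.0
```

Depth confirms it: real tips were at z 150 when the report said 121. I go 30 mm further and close.

>>> servo_tool(rows=[[0,0,0,0,0,0.08,87],[0,0,0,0,0,0.13,87],[0,0,0,0,0,0.145,87],[0,0,0,0,0,0.145,87],[0,0,0,0,0,0.145,50]])

```text
t: 11.9
ee_pos: [440.7, 330.5, -22.8]
orientation: [-3.086, -0.588, -0.007]
ft_force: [0.6, 0.9, -1.3]
width: 80.0
grasp_force: 0.0
```

>>> servo_tool(rows=[[0,0,0,0,0,0,35],[0,0,0,0,0,0,35],[0,0,0,0,0,0,35],[0,0,0,0,0,0,35],[0,0,0,0,0,0,35],[0,0,0,0,0,0,35]])

```text
t: 12.65
ee_pos: [440.6, 330.4, -22.8]
orientation: [-3.086, -0.588, -0.007]
ft_force: [0.2, 0.2, 1.9]
width: 45.7
grasp_force: 30.0
```

Gripped (45.7 mm, 30 N). Lift well clear.

>>> servo_tool(rows=[[0,0,0,0,0,-0.3,35],[0,0,0,0,0,-0.6,35],[0,0,0,0,0,-1,35],[0,0,0,0,0,-1,35],[0,0,0,0,0,-1,35]])

```text
t: 13.28
ee_pos: [440.1, 330.4, 177.8]
orientation: [-3.085, -0.588, -0.009]
ft_force: [-0.1, -0.8, 0.0]
width: 45.8
grasp_force: 30.0
```

>>> servo_tool(rows=[[0,0,0,0,0,-0.6,35],[0,0,0,0,0,-0.6,35],[0,0,0,0,0,-0.6,35]])

```text
t: 13.65
ee_pos: [440.8, 331.1, 299.1]
orientation: [-3.084, -0.588, -0.013]
ft_force: [0.6, -0.4, 0.3]
width: 46.2
grasp_force: 30.0
```

```bash
python3 -c "
from h import *
to([565,-53,300],0,0)"
```

```text
t 13.65 at [440.8 331.1 299.1] turn [-0.002 -0.006  0.251] shift [-0.129  2.014 -0.007] F [ 0.6 -0.4  0.3] w 46.20933089806698
```

>>> servo_tool(rows=[[0,0,0.12,-0.065,0.95,0,35],[0,0,0.12,-0.065,0.95,0,35],[0,0,0.12,-0.065,0.95,0,35],[0,0,0.12,-0.065,0.95,0,35],[0,0,0.12,-0.065,0.95,0,35]])

```text
t: 14.28
ee_pos: [496.1, 148.2, 294.6]
orientation: [-3.126, -0.306, -0.0]
ft_force: [0.1, -0.1, -0.3]
width: 45.9
grasp_force: 30.0
```

```bash
python3 -c "
from h import *
to([565,-53,300],0,0);to([565,-53,250],0,0)"
```

```text
t 14.275 at [496.1 148.2 294.6] turn [-0.   -0.    0.13] shift [ 0.143  1.054 -0.027] F [ 0.1 -0.1 -0.3] w 45.885306682345195
t 14.275 at [496.1 148.2 294.6] turn [-0.   -0.    0.13] shift [0.143 1.054 0.223] F [ 0.1 -0.1 -0.3] w 45.885306682345195
```

>>> servo_tool(rows=[[0,0,0.13,0.14,1,0,35],[0,0,0.13,0.14,1,0,35],[0,0,0.13,0.14,1,0,35],[0,0,0.13,0.14,1,0,35],[0,0,0.13,0.14,1,0,35],[0,0,0.13,0.14,1,0,35]])

```text
t: 15.02
ee_pos: [563.0, -40.2, 296.6]
orientation: [-3.14, -0.006, -0.005]
ft_force: [-0.1, -0.4, -1.7]
width: 46.0
grasp_force: 30.0
```

```bash
python3 -c "
from h import *
to([563,-53,115],0,0)
im,d=snap('scene','s5');cv2.imwrite('pics/s5c.png',cv2.resize(im[60:300,180:480,::-1],None,fx=2.5,fy=2.5))"
```

```text
t 15.025 at [563.  -40.2 296.6] turn [-0.001 -0.002  0.002] shift [-0.003  0.066  0.908] F [-0.1 -0.4 -1.7] w 45.989890680580615
```

View pics/s5c.png

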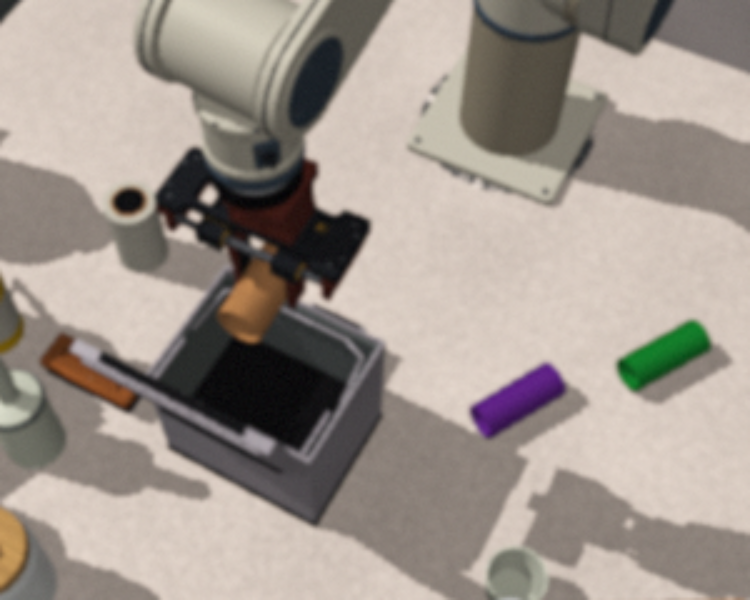

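The core (255,300) hangs over the open bin and the lid is leaning back. Lower and release.

>>> servo_tool(rows=[[0,0,0,0,0.066,0,35],[0,0,0,0,0.066,0.25,35],[0,0,0,0,0.066,0.5,35],[0,0,0,0,0.066,0.7,35],[0,0,0,0,0.066,0.85,35],[0,0,0,0,0.066,0.92,35],[0,0,0,0,0.066,0.92,35]])

```text
t: 15.95
ee_pos: [564.1, -55.2, 112.8]
orientation: [-3.14, -0.003, -0.005]
ft_force: [0.2, 0.1, -0.3]
width: 46.1
grasp_force: 30.0
```

>>> servo_tool(rows=[[0,0,0,0,0,0,75],[0,0,0,0,0,0,75],[0,0,0,0,0,0,75],[0,0,0,0,0,0,75],[0,0,0,0,0,0,75],[0,0,0,0,0,0,75]])

```text
t: 16.7
ee_pos: [564.3, -55.2, 113.1]
orientation: [-3.14, -0.002, -0.006]
ft_force: [0.1, 0.3, -0.4]
width: 75.2
grasp_force: 0.0
```

>>> servo_tool(rows=[[0,0,0,0,0,-0.3,75],[0,0,0,0,0,-0.6,75],[0,0,0,0,0,-0.9,75],[0,0,0,0,0,-1,75],[0,0,0,0,0,-1,75]])

```text
t: 17.32
ee_pos: [564.4, -55.5, 314.9]
orientation: [-3.141, -0.003, -0.012]
ft_force: [-0.0, 0.4, 0.6]
width: 75.0
grasp_force: 0.0
```

>>> servo_tool(rows=[[0,0,0,0,0,-0.6,0],[0,0,0,0,0,-0.6,0],[0,0,0,0,0,-0.6,0],[0,0,0,0,0,-0.6,0]])

```text
t: 17.82
ee_pos: [562.3, -55.5, 430.7]
orientation: [-3.14, -0.002, -0.001]
ft_force: [0.2, 0.1, 0.1]
width: 38.5
grasp_force: 0.0
```

```bash
python3 -c "
from h import *
to([760,-53,420],0,0)
im,d=snap('scene','s6');P=wmap('scene',d)
hsv=cv2.cvtColor(im,cv2.COLOR_RGB2HSV);m=(hsv[...,0]>8)&(hsv[...,0]<20)&(hsv[...,1]>100)&(abs(P[...,0]-565)<85)&(abs(P[...,1]+53)<100)&(P[...,2]<200)
print('core',m.sum(),P[m].mean(0) if m.any() else 0)
q=P[(P[...,2]>300)&(P[...,2]<360)&(P[...,0]>640)&(P[...,0]<800)&(abs(P[...,1]+53)<110)];print('lid',len(q),q.mean(0),q.max(0))"
```

```text
t 17.825 at [562.3 -55.5 430.7] turn [-0.001 -0.     0.001] shift [ 0.988 -0.011  0.054] F [0.2 0.1 0.1] w 38.54252577273852
core 408 [557.66821907  -7.48342508  90.91415505]
lid 758 [709.00096425 -48.71081242 337.89787146] [717.21258767  48.32774779 350.00528711]
```

The core is in the bin at z of about 90 and the lid is still open, with its edge at x of about 709–717. I go over and behind the lid.

>>> servo_tool(rows=[[0,0,0,1,0,0,0],[0,0,0,1,0,0,0],[0,0,0,1,0,0,0],[0,0,0,1,0,0,0],[0,0,0,1,0,0,0],[0,0,0,1,0,0,0]])

```text
t: 18.62
ee_pos: [762.2, -55.3, 432.8]
orientation: [-3.14, -0.002, -0.003]
ft_force: [0.2, 0.2, -0.5]
width: 0.6
grasp_force: 0.0
```

>>> servo_tool(rows=[[0,0,0,0,0,0.2,0],[0,0,0,0,0,0.4,0],[0,0,0,0,0,0.6,0],[0,0,0,0,0,0.73,0],[0,0,0,0,0,0.73,0]])

```text
t: 19.25
ee_pos: [761.4, -55.0, 286.1]
orientation: [-3.14, -0.002, 0.0]
ft_force: [-0.1, -0.9, 0.3]
width: 0.4
grasp_force: 0.0
```

>>> servo_tool(rows=[[0,0,0,-0.08,0,0,0],[0,0,0,-0.16,0,0,0],[0,0,0,-0.23,0,0,0],[0,0,0,-0.3,0,0,0],[0,0,0,-0.36,0,0,0],[0,0,0,-0.42,0,0,0],[0,0,0,-0.48,0,0,0],[0,0,0,-0.54,0,0,0],[0,0,0,-0.6,0,0,0],[0,0,0,-0.65,0,0,0]])

```text
t: 20.5
ee_pos: [632.8, -55.3, 287.4]
orientation: [-3.14, -0.002, -0.006]
ft_force: [-0.9, 0.5, -0.1]
width: 0.5
grasp_force: 0.0
```

```bash
python3 -c "
from h import *
im,d=snap('scene','s7');im,d=snap('scene','s7');P=wmap('scene',d)
q=P[(abs(P[...,0]-565)<80)&(abs(P[...,1]+53)<95)&(P[...,2]<300)&(P[...,2]>20)];print(len(q),np.percentile(q[:,2],[5,25,50,75,95]))
q=P[(P[...,2]>300)&(P[...,2]<365)&(P[...,0]<800)&(P[...,0]>560)&(abs(P[...,1]+53)<110)];print(len(q),q.mean(0) if len(q) else 0)
to([630,-55,480])"
```

```text
1704 [ 95.19903746 173.87195371 262.1759415  280.70028793 296.22533106]
835 [618.81330184 -20.79324884 324.20142138]
t 20.6 at [632.7 -55.3 287.6] turn [-0.001 -0.003  0.001] shift [-0.01  -0.003 -0.962] F [-0.2  0.5 -0.6] w 0.5287566237356776
```

>>> servo_tool(rows=[[0,0,0,0,0,-0.3,0],[0,0,0,0,0,-0.6,0],[0,0,0,0,0,-0.7,0],[0,0,0,0,0,-0.7,0],[0,0,0,0,0,-0.7,0],[0,0,0,0,0,-0.7,0]])

```text
t: 21.35
ee_pos: [632.5, -55.4, 425.4]
orientation: [-3.14, -0.002, -0.001]
ft_force: [0.0, -0.5, 0.3]
width: 0.6
grasp_force: 0.0
```

```bash
python3 -c "
from h import *
im,d=snap('scene','s8');cv2.imwrite('pics/s8c.png',im[:,:,::-1]);P=wmap('scene',d)
q=P[(abs(P[...,0]-565)<80)&(abs(P[...,1]+53)<95)&(P[...,2]<300)&(P[...,2]>20)];print(len(q),np.percentile(q[:,2],[5,25,50,75,95]))
o=ctrl.get_obs();print(o['t'],o['ee_pos'],o['qvel'].round(3) if hasattr(o['qvel'],'round') else o['qvel'])"
```

```text
3936 [199.14637828 201.97816507 203.48122352 204.85451309 206.72066484]
21.4 [632.61469059 -55.41007945 425.6862396 ] [-0.    -0.004 -0.009  0.     0.001  0.002]
```

View pics/s8c.png

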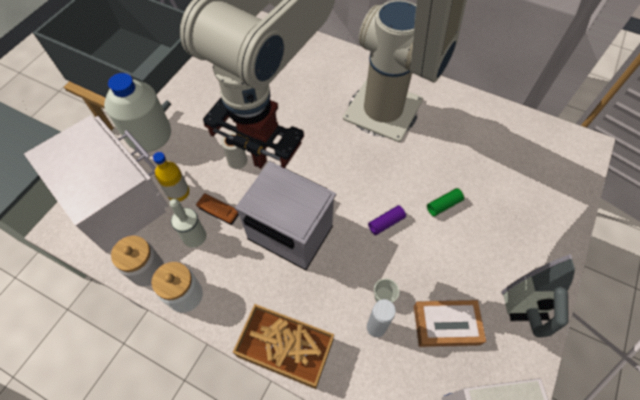

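The lid is flat at z 203.5 (shut, at 288,200), the core is no longer on the counter, the bystanders are in place and the arm is clear. Handing in.

```bash
python3 -c "
from workcell import ctrl
print(ctrl.close_job())"
```

```text
the job is handed in; nothing more can be done
None
```

The job is handed in, with no verdict returned: the core is in the bin, the lid is shut, the pedal came back up and nothing else on the counter looks moved; the one doubt is joint 5, which briefly read 0.109 against its 0.11 lower limit while I leaned for the pedal.

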